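# Show both sides of a circuit card to the inspection camera

### The arm

A 6-joint arm with a two-finger parallel gripper is mounted at the origin on the work surface. World frame = base frame: x ahead of the robot, y to its left, z up, the work surface at z = 0. Lengths are in m, angles in rad, forces in N, time in s.
With the tool pointing down it reaches from about 0.225 to 0.875 m from the base axis. Payload 3.4 kg.
Tool frame: the origin (TCP) lies at the very end of the fingers, on their centre line; the grasp point (between the pads) lies 19 mm behind it (grasp_offset is the distance from the TCP to the grasp point, in m); y points along the fingers, z is the direction in which the jaws open and shut, and the axes are right-handed (so a half turn about y gives the same grasp; the last joint's range is limited). The gripper opens to 85 mm and grips with 20 to 120 N. Pads are 22 mm wide; open, the fingers measure 114 mm over their backs; the gripper's body (76 mm by 85 mm) begins 54 mm behind the grasp point. The pads swing forward as they close: fully open they stand 13 mm farther back than shut.
Start: joints at [-1.422, 0.276, 1.505, -0, 1.361, -0.121], TCP at [0.153, -0.554, 0.231] pointing down, gripper open.
Joint ranges: [-2.89, 2.89], [-0.75, 2.08], [0.22, 2.7], [-1.18, 4.32], [0.11, 2.71], [-2.7, 2.7]. Speed limits (rad/s): [2.57, 2.57, 3.14, 3.14, 3.14, 3.14].

### API

Orientations are given as a unit quaternion [w, x, y, z].
In Python, from rig import get_state, get_image, sign_off, grasp_offset gives the robot as it stands.
- The arm moves only by the shell command python3 -m jog 'ROWS' [FORCE]. ROWS is JSON, one flat list of numbers, 7 for each row, row after row: the closure in counts, from 0 (fully open) to 255 (shut), then the shift along the tool's x, y, z in cm, then the turn, a rotation vector about the tool's x, y, z in units of 8 degrees (1.0 is 8 degrees). In form: [jaw, tx, ty, tz, rx, ry, rz, jaw, tx, ty, tz, rx, ry, rz, ...]. A call has 1 to 12 rows; each row is the pose to reach, as a shift and turn from the pose commanded when the call began, along the tool's axes at that moment; what a row does not reach only later rows make up. A row lasts 1/8 s, in which the tool goes at most 62.5 mm and 10.7 degrees, less where a joint would pass 70% of its speed; a pose out of reach is approached as far as the arm can. A call with a gripper value outside its range is refused whole. The fingers move at their own pace and stop on an object; FORCE is the grip in N (left out, the last holds). Time passes only in rows, so rows that repeat a pose let the fingers close. It gives the time, the measured TCP pose, the force and the opening at its end, in the units of the state.
- get_state(): the state, without advancing time (a new reading comes with each control period).
- get_image(name): name is "scene" or "top" or "wrist"; returns a dict with "color" (480x640x3 uint8, blue, green, red), "mtx" (3x3 intrinsics, pixels), "R" (3x3) and "t" (3): a world point X has camera coordinates R X + t; the wrist camera has in their place "tool_from_camera" (4x4, takes a point from camera to tool coordinates, whose origin is the TCP and whose axes are the tool frame's). Camera axes: x right, y down, z forward; pixel columns grow to the right and rows downward; lengths in m; the calibration is good to about 2 mm. A picture is of the moment at which its call begins: read the wrist's pose just before it. There is no depth.
- sign_off(): hands the job in, once; it reports no verdict.
The state is a dict: "clock": time; "qpos": joint angles; "qd": joint speeds; "effort": joint torques, N m; "position": TCP position; "ee_rot": TCP orientation; "contact_force": force on the tool from outside, world axes, zero at the start; "moment": the same for the moment, N m; "width": finger opening in m.
Only numpy, scipy, OpenCV 4.12 (cv2) and the standard library are available. Lean on these libraries where they do the work, as an engineer would, in place of code of your own. Each camera call takes 0.05 s, during which the arm holds its last target.

### The job

Draw the circuit card with the orange grip up out of the card cage and hold it still in front of the inspection camera for about two seconds, component side to the lens: upright, middle of the board on the lens axis 120 mm from the lens, board square to the lens (the camera looks down at a slant, so lean the card to match). Then turn the card round and present its solder side in the same way, and finish there, still holding it in the air for the colleague at the camera. Leave the other cards and everything else on the bench where they are, and do not bump the camera.

Things in the scene. Friction and masses are not known exactly. Their poses are not given: they have to be found in the camera images.
- card: Green circuit board on edge, 84 wide (y) x 66 tall (z) x 2.4 mm thick (x), 80 to 150 g, with an ORANGE plastic grip along its top edge. Origin: middle of its foot; z up to the grip, x square to the board. Component side is -x: finned heat sink, blue block, round cans, black chip, up to 13 mm proud, none within 14 mm of the top edge. Solder side is +x: flat, rows of bright dots.
- card_grip (a point): Middle of the orange grip, 76 mm above the card's origin, 43 mm above the middle of the board; axes as the card's. The grip is 12 mm thick (x), 46 mm long (y), 22 mm high (z = 65 to 87 mm of the card). Pinch it across its thickness from above; the fingertips may straddle the bare board just below it.
- card_center (a point): Middle of the green board of the orange-gripped card, 33 mm above the card's origin. Axes as the card's.
- lens (a point): Middle of the camera's front glass, in a white ring light (54 mm) with black rim (60 mm). The head is a white tube 48 mm across, 110 mm long over all. The camera looks along -x of this frame; x points back into the camera, y is level, z up, leaning with the head. The head looks 0.1 to 0.35 rad below level, set anew each time, and stays as set. Lens 0.23 to 0.29 m above the bench.
- focus (a point): Point of focus in the air on the lens axis, 120 mm in front of the lens; axes as the lens's, so x points to the lens and z up. Bring the middle of the board here, card z along this z. Component side to the lens: card x and y along minus this x and y. Solder side to the lens: card axes along these axes.
- stand: Stand of the inspection camera, fixed: white base plate 200 x 180 x 14 mm, steel column of 22 mm diameter, 410 mm tall, 50 mm behind the middle of the base. Origin: middle of the underside of the base; the camera looks to its -x side.
- carriage: Grey clamp block on the column with two black focus knobs and a yoke that carries the camera head; fixed. Origin at the height of the head's pivot, above the middle of the stand's base; the pivot is 45 mm in front (-x) of it and 61 mm behind the lens.
- rack: Card cage, fixed, open on top: 176 (x) x 104 mm (y), side plates 65 mm tall, five slots 30 mm apart along x with white guides up to 62 mm high. The three cards stand in slots 1, 3, 5 (60 mm apart) in any order, component sides to its -x, feet 11 mm and grip tops 98 mm above the bench. No latch: lift 60 mm to be clear. Open fingers only 35 to 45 mm here. Origin: middle of underside.
- card_blue: Same kind of card with a BLUE grip, in another slot: leave it. Origin at the middle of its foot.
- card_white: Same kind of card with a WHITE grip, in another slot: leave it. Origin at the middle of its foot.
- spool: Spool of solder, 54 mm diameter, 40 mm high, standing on the bench: leave it. Origin: middle of the underside.
- screwdriver: Red-handled screwdriver, 180 mm long, lying on the bench: leave it. Origin: middle of the underside.
- bottle: White cleaner bottle with blue cap, 54 mm diameter, 130 mm tall: leave it. Origin: middle of the underside.
- tray: Blue tray with compartments, 100 x 140 x 30 mm: leave it. Origin: middle of the underside.
- meter: Yellow hand-held multimeter lying on its back, 170 x 80 x 44 mm: leave it. Origin: middle of the underside.
There are look-alikes about, which are no part of the job. Leave any yellow look-alike of the card alone.

How it is judged:
On the way:
1. the orange-gripped card is held still at the focus, component side square to the lens (distance between card_center and focus below 0.015 m and angle between the x axis of card and the x axis of focus, either way round below 0.16 rad and angle between the y axis of card and the y axis of focus, either way round below 0.16 rad and angle between card's own z axis and vertical below 0.9 rad and x of lens in the frame of card below -0.05 m and contact force between card and the fingers above 1 N and linear speed of card below 0.02 m/s and angular speed of card below 0.15 rad/s), for 1 s.
At the end, for the whole second after the job is handed in: Component side shown first for 1 s; then the fingers hold the orange-gripped card still in the air, upright, solder side to the lens, board middle within 15 mm of the focus point, square to the lens and level across within 0.16 rad, touching nothing else (distance between card_center and focus below 0.015 m and angle between the x axis of card and the x axis of focus, either way round below 0.16 rad and angle between the y axis of card and the y axis of focus, either way round below 0.16 rad and angle between card's own z axis and vertical below 0.9 rad and x of lens in the frame of card above 0.05 m and contact force between card and the fingers above 1 N and linear speed of card below 0.02 m/s and angular speed of card below 0.15 rad/s and contact force between card and rack below 0.2 N and contact force between card and stand below 0.2 N and contact force between card and carriage below 0.2 N and contact force between card and card_blue below 0.2 N and contact force between card and card_white below 0.2 N); the arm keeps its last pose, push and grip.
It fails at once if another card is dragged or tipped (moved 12 mm) (distance of any of card_blue, card_white from where it was at the start of the episode above 0.012 m).
It fails at once if something else on the bench is moved more than 20 mm (distance of any of spool, screwdriver, bottle, tray, meter from where it was at the start of the episode above 0.02 m).
It fails at once if the camera or its stand is bumped (more than 3 N, or its aim moved 6 mm) (contact force between any of stand, carriage and anything else above 3 N or distance of focus from where it was at the start of the episode above 0.006 m).
It also fails if it takes over 51 s, if anything falls off the work surface, if the arm or the gripper's body presses on something with over 40 N, if the wrist force passes 120 N, or if a joint passes its speed limit or range.

## Working session

There is one attempt and no reset: what is moved stays moved. The work goes in short steps, Python scripts to look and compute and a shell command to move; the robot and the scene stay as the last step left them, time stands still between calls to the robot, and variables do not carry over. Pictures are saved under pics/ and viewed, and the job is handed in when it is done.

```bash
ls; mkdir -p pics; python3 - <<'E'
from rig import *
import rig,cv2,numpy as np
s=get_state();print(s)
print(grasp_offset)
for n in ("scene","top","wrist"):
    im=get_image(n);cv2.imwrite(f"pics/{n}0.png",im["color"])
    print(n,{k:np.round(v,4).tolist() for k,v in im.items() if k!="color"})
    np.savez(f"{n}0.npz",**im)
E
```

```text
pics
{'clock': 0.0, 'qpos': array([-1.42200202e+00,  2.76572133e-01,  1.50610317e+00, -1.60404537e-05,
        1.36069572e+00, -1.20996504e-01]), 'qd': array([-1.29040747e-03, -9.58124140e-04, -4.32377130e-05,  1.97911546e-04,
        3.03876915e-04, -6.97396024e-04]), 'effort': array([-5.34507744e-04, -4.16777372e+01, -2.45803517e+01, -2.97822526e-04,
        1.12291003e-02,  1.22133036e-05]), 'position': array([ 0.15316896, -0.55368996,  0.23046468]), 'ee_rot': array([ 0.09508329, -0.09511186,  0.70131118, -0.70005395]), 'contact_force': array([-0.49798084,  0.06194965, -0.32955344]), 'moment': array([ 0.04204836, -0.02353259,  0.02100477]), 'width': 0.08552505430627512}
0.0187
scene {'mtx': [[565.5684, 0.0, 316.5251], [0.0, 565.5684, 237.4879], [0.0, 0.0, 1.0]], 'R': [[-0.7784, 0.6276, -0.0096], [0.3884, 0.4697, -0.7928], [-0.4931, -0.6209, -0.6094]], 't': [0.4845, -0.0987, 1.7593]}
top {'mtx': [[497.0376, 0.0, 312.6111], [0.0, 497.0376, 237.9086], [0.0, 0.0, 1.0]], 'R': [[-0.0451, -0.999, -0.0058], [-0.9754, 0.0452, -0.2158], [0.2158, -0.0041, -0.9764]], 't': [0.0166, 0.6473, 1.4145]}
wrist {'mtx': [[359.7099, 0.0, 324.5316], [0.0, 359.7099, 244.4179], [0.0, 0.0, 1.0]], 'tool_from_camera': [[-0.0013, 0.9586, 0.2848, -0.0738], [-0.0013, -0.2848, 0.9586, -0.1419], [1.0, 0.0009, 0.0016, 0.0002], [0.0, 0.0, 0.0, 1.0]]}
```

View pics/scene0.png

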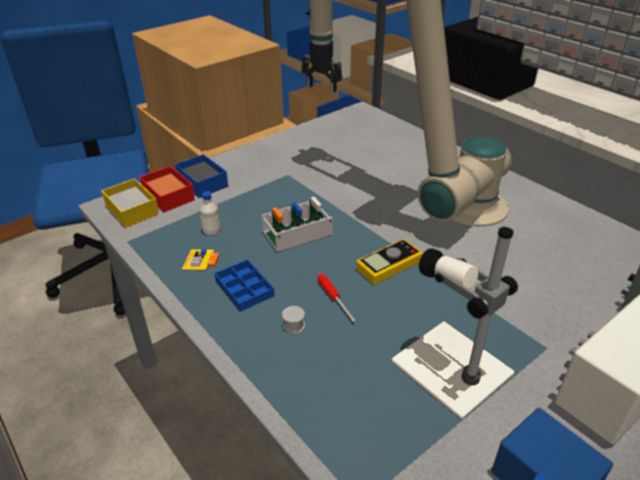

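View pics/top0.png

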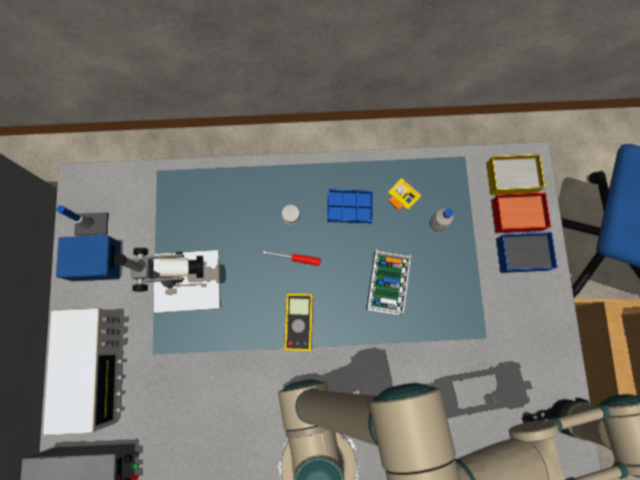

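View pics/wrist0.png

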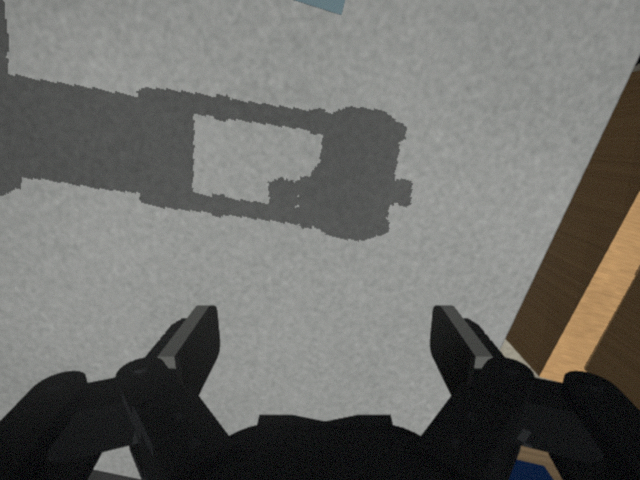

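```bash
python3 - <<'E'
import cv2,numpy as np
a=cv2.imread("pics/top0.png");b=cv2.imread("pics/scene0.png")
c=np.hstack([cv2.resize(a[165:325,340:460],(450,600),interpolation=cv2.INTER_CUBIC)[:, :400],cv2.resize(b[180:270,250:350],(400,360),interpolation=cv2.INTER_CUBIC).copy() if 0 else cv2.copyMakeBorder(cv2.resize(b[180:270,250:350],(400,360),interpolation=cv2.INTER_CUBIC),0,240,0,0,cv2.BORDER_CONSTANT)])
cv2.imwrite("pics/crop1.png",c)
d=np.hstack([cv2.resize(a[230:330,115:235],(400,333),interpolation=cv2.INTER_CUBIC),cv2.resize(b[220:420,385:525],(400,571)[::1],interpolation=cv2.INTER_CUBIC)[:333]]) if 0 else None
x=cv2.resize(a[235:320,120:230],(400,309),interpolation=cv2.INTER_CUBIC);y=cv2.resize(b[220:325,405:530],(400,336),interpolation=cv2.INTER_CUBIC)
x=cv2.copyMakeBorder(x,0,27,0,0,cv2.BORDER_CONSTANT);cv2.imwrite("pics/crop2.png",np.hstack([x,y]))
E
```

```text
(no output)
```

View pics/crop1.png

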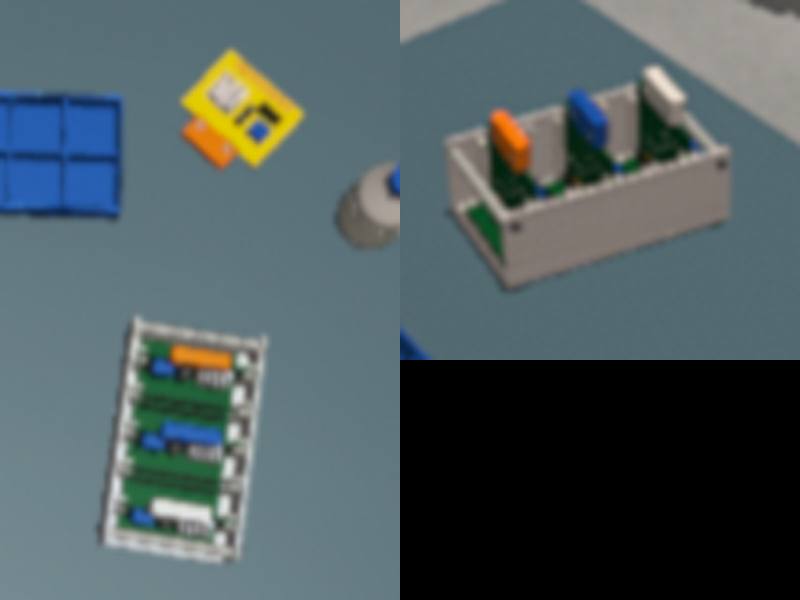

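View pics/crop2.png

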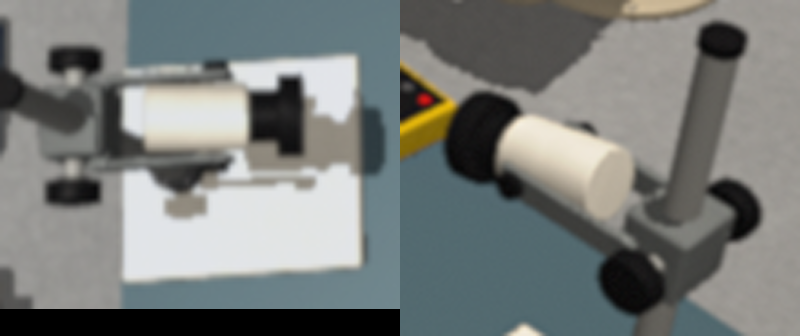

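```bash
cat > h.py <<'E'
import numpy as np,cv2
from scipy.spatial.transform import Rotation as Ro
def load(n): return dict(np.load(n+".npz"))
def ray(im,uv):
    d=np.linalg.inv(im["mtx"])@np.array([uv[0],uv[1],1.]);R,t=im["R"],im["t"]
    return -R.T@t,R.T@d/np.linalg.norm(d)
def onz(im,uv,z):
    c,d=ray(im,uv);return c+d*(z-c[2])/d[2]
def proj(im,X):
    p=im["R"]@np.asarray(X)+im["t"];p=im["mtx"]@p;return p[:2]/p[2]
def tri(obs):
    A=np.zeros((3,3));b=np.zeros(3)
    for im,uv in obs:
        c,d=ray(im,uv);P=np.eye(3)-np.outer(d,d);A+=P;b+=P@c
    X=np.linalg.solve(A,b);return X,[np.round(proj(im,X)-np.array(uv),1) for im,uv in obs]
def toolR(s): 
    q=s["ee_rot"];return Ro.from_quat([q[1],q[2],q[3],q[0]])
def wrist(im,s):
    T=np.eye(4);T[:3,:3]=toolR(s).as_matrix();T[:3,3]=s["position"]
    W=T@im["tool_from_camera"];Wi=np.linalg.inv(W);im["R"]=Wi[:3,:3];im["t"]=Wi[:3,3];return im
def shot(tag):
    from rig import get_state,get_image
    s=get_state();im=wrist(get_image("wrist"),s)
    cv2.imwrite(f"pics/{tag}.png",im["color"]);np.savez(tag+".npz",**im);return s,im
E
python3 - <<'E'
from h import *
t=load("top0");s=load("scene0")
def mask(im,f,box):
    hsv=cv2.cvtColor(im["color"],cv2.COLOR_BGR2HSV);m=f(hsv);k=np.zeros_like(m);x0,y0,x1,y1=box;k[y0:y1,x0:x1]=m[y0:y1,x0:x1];return k
org=lambda h:cv2.inRange(h,(5,150,130),(18,255,255))
for im,box in((t,(370,245,415,275)),(s,(260,195,300,230))):
    m=mask(im,org,box);print(cv2.minAreaRect(cv2.findNonZero(m)))
    r=cv2.minAreaRect(cv2.findNonZero(m));print([np.round(onz(im,p,0.098),3).tolist() for p in cv2.boxPoints(r)],onz(im,r[0],.098))
# base plate
for im,box in((t,(145,245,225,315)),(s,(385,315,520,420))):
    m=mask(im,lambda h:cv2.inRange(h,(0,0,190),(180,40,255)),box)
    hull=cv2.convexHull(cv2.findNonZero(m));ap=cv2.approxPolyDP(hull,4,True)
    for p in ap[:,0]:print(p,np.round(onz(im,p,0.014),3))
# rack corners guess in crop coordinates -> top px
for c in((137,320),(265,340),(235,560),(103,543)):
    p=(340+c[0]/3.75,165+c[1]/3.75);print(p,np.round(onz(t,p,.065),3))
E
```

```text
((393.4189147949219, 259.9864807128906), (15.617903709411621, 4.438772678375244), 9.462322235107422)
[[0.563, -0.221, 0.098], [0.576, -0.224, 0.098], [0.567, -0.268, 0.098], [0.554, -0.264, 0.098]] [ 0.5649507  -0.24409752  0.098     ]
((278.0923156738281, 214.1615447998047), (14.7601318359375, 5.209457874298096), 60.2551155090332)
[[0.568, -0.264, 0.098], [0.551, -0.266, 0.098], [0.572, -0.203, 0.098], [0.588, -0.201, 0.098]] [ 0.56978986 -0.23298744  0.098     ]
[218 307] [0.46  0.281 0.014]
[154 311] [0.457 0.474 0.014]
[154 260] [0.613 0.478 0.014]
[217 251] [0.632 0.284 0.014]
[513 372] [0.458 0.477 0.014]
[461 416] [0.633 0.478 0.014]
[393 358] [0.632 0.284 0.014]
[444 322] [0.46  0.283 0.014]
(376.5333333333333, 250.33333333333331) [ 0.602 -0.202  0.065]
(410.6666666666667, 255.66666666666669) [ 0.581 -0.302  0.065]
(402.6666666666667, 314.33333333333337) [ 0.41  -0.264  0.065]
(367.46666666666664, 309.8) [ 0.428 -0.163  0.065]
```

```bash
python3 - <<'E'
from h import *
t=load("top0");s=load("scene0")
for n,a,b in(("rim",(199.8,266.6),(430.6,262.8)),("tube rear",(120+145/3.636,235+117/3.636),(405+206/3.2,220+182/3.2))):
    X,e=tri([(t,a),(s,b)]);print(n,X.round(4),e)
g=tri([(t,(393.4,260)),(s,(278.1,214.2))]);print(g)
for h in(.2,.25,.3):print(proj(t,(.546,.275,h)),proj(s,(.546,.275,h)))
# fine crop
im=cv2.resize(t["color"][235:300,120:230],None,fx=7,fy=7,interpolation=cv2.INTER_CUBIC);cv2.imwrite("pics/c3.png",im)
im=cv2.resize(s["color"][235:320,410:530],None,fx=6,fy=6,interpolation=cv2.INTER_CUBIC);cv2.imwrite("pics/c4.png",im)
E
```

```text
rim [0.5462 0.2838 0.2455] [array([ 0.1, -0.1]), array([0.1, 0. ])]
tube rear [0.5452 0.379  0.2715] [array([ 0.3, -0.2]), array([0.4, 0. ])]
(array([ 0.56474029, -0.24394327,  0.09018914]), [array([-0.4,  0.5]), array([-0.7, -0.2])])
[206.98127613 269.16239873] [425.22435032 277.16808163]
[202.86341497 266.1814914 ] [427.83059168 258.99336728]
[198.42083889 262.96552392] [430.57658676 239.84407555]
```

View pics/c3.png

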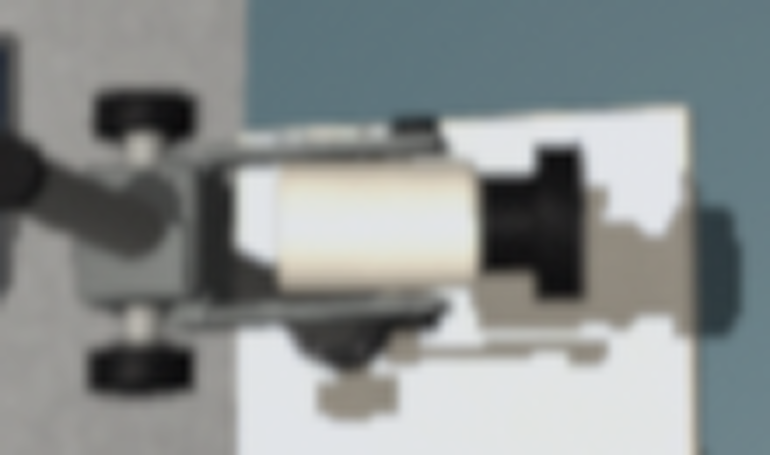

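View pics/c4.png

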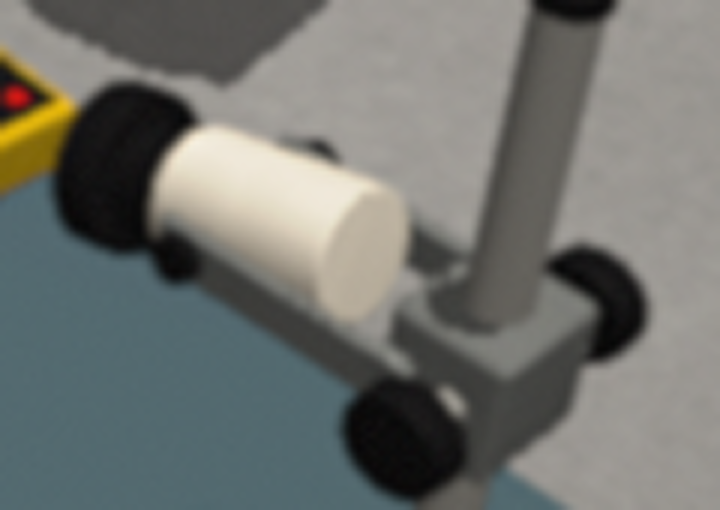

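```bash
python3 - <<'E'
from h import *
from rig import get_state
s=get_state();M=toolR(s).as_matrix();print(M.round(3));
z=M[:,2];print("z yaw",np.arctan2(z[1],z[0]),"j1,j6",s["qpos"][[0,5]])
E
```

```text
[[-0.964 -0.     0.267]
 [-0.267  0.001 -0.964]
 [-0.    -1.    -0.001]]
z yaw -1.301033476462119 j1,j6 [-1.42200993 -0.12097654]
```

```bash
cat >> h.py <<'E'
def rel(s,P,Rt):
    """shift cm / turn units of target from pose s"""
    R0=toolR(s);d=R0.inv().apply(np.asarray(P)-s["position"])*100
    r=(R0.inv()*Ro.from_matrix(Rt)).as_rotvec()/np.radians(8);return np.round(d,2),np.round(r,3)
def RM(y,z):
    y=np.array(y,float);y/=np.linalg.norm(y);z=np.array(z,float);z-=y*(y@z);z/=np.linalg.norm(z);return np.c_[np.cross(y,z),y,z]
E
python3 - <<'E'
from h import *
from rig import get_state
s=get_state()
a=.45;p=np.radians(50)
R=RM((np.cos(p)*np.cos(a),np.cos(p)*np.sin(a),-np.sin(p)),(np.cos(a-np.pi/2),np.sin(a-np.pi/2),0))
print(rel(s,(.42,-.2,.30),R));print(rel(s,(.40,.19,.34),R))
E
```

```text
(array([-35.15,  -6.89, -27.  ]), array([-0.441, -1.241,  4.984]))
(array([-43.61, -10.84, -65.13]), array([-0.441, -1.241,  4.984]))
```

```bash
python3 -m jog '[0,-5.8,-1.1,-4.5,0,-0.1,0.5, 0,-11.7,-2.3,-9,-0.1,-0.2,1, 0,-17.5,-3.5,-13.5,-0.1,-0.4,1.5, 0,-23.4,-4.6,-18,-0.2,-0.5,2, 0,-29.3,-5.7,-22.5,-0.2,-0.6,2.5, 0,-35.1,-6.9,-27,-0.3,-0.7,3, 0,-36.3,-7.4,-32.5,-0.3,-0.9,3.5, 0,-37.5,-8,-38,-0.4,-1,4, 0,-38.8,-8.6,-43.5,-0.4,-1.1,4.5, 0,-40,-9.2,-49,-0.4,-1.2,5, 0,-41.5,-9.8,-54.5,-0.4,-1.2,5, 0,-42.5,-10.3,-60,-0.4,-1.2,5]'; python3 -m jog '[0,-0.6,-0.6,-3,0,0,0, 0,-0.6,-0.6,-3,0,0,0, 0,-0.6,-0.6,-3,0,0,0]'
python3 - <<'E'
from h import *
s,im=shot("w1");print(s["clock"],s["position"],toolR(s).as_matrix()[:,1],s["qpos"])
E
```

```text
clock: 1.65
position: [0.4047, 0.0952, 0.3291]
ee_rot: [0.381, 0.09, 0.699, -0.598]
contact_force: [1.1, -0.4, -0.0]
width: 0.0855
clock: 2.02
position: [0.3937, 0.1211, 0.3368]
ee_rot: [0.381, 0.088, 0.7, -0.598]
contact_force: [0.4, -0.7, -0.1]
width: 0.0854
2.025 [0.39373048 0.1211454  0.33680714] [ 0.57947108  0.26965912 -0.76908857] [-0.26230536 -0.39618782  2.06321966  0.51929333  0.97476943  0.67907362]
```

View pics/w1.png

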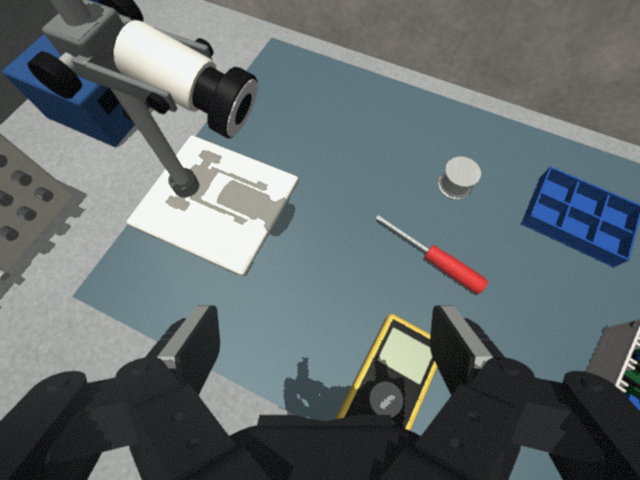

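```bash
python3 - <<'E'
from h import *
im=load("w1");cv2.imwrite("pics/c5.png",cv2.resize(im["color"][0:150,100:280],None,fx=4.4,fy=4,interpolation=cv2.INTER_CUBIC))
E
```

```text
(no output)
```

View pics/c5.png

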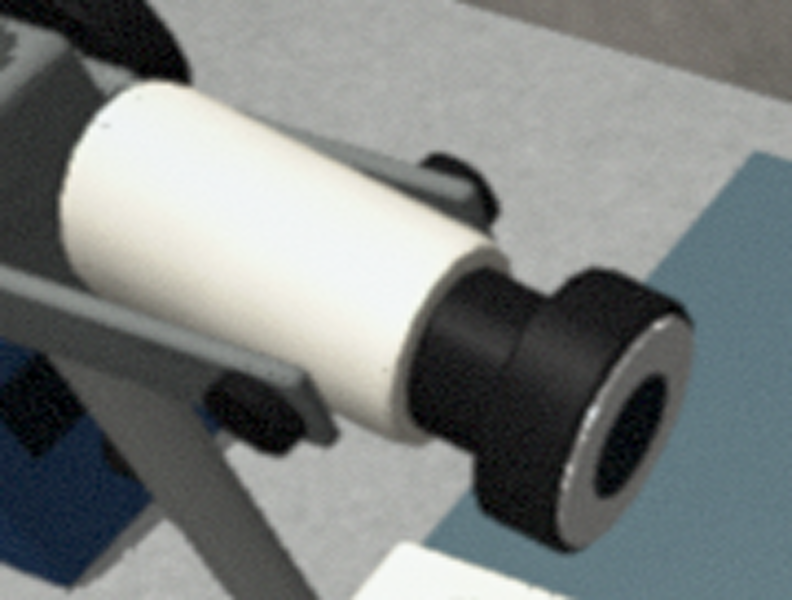

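```bash
python3 - <<'E'
from h import *
im=load("w1");t=load("top0");sc=load("scene0")
def pl(uv,x=.546):
    c,d=ray(im,uv);return c+d*(x-c[0])/d[0]
P=[pl((100+a/4.4,b/4)) for a,b in((632,436),(628,432),(455,350),(135,182))]
for p in P:print(p.round(4))
for q in P[2:]:
    d=P[0]-q;print("tilt",np.arctan2(-d[2],-d[1]),np.linalg.norm(d))
th=.26
# triangulate rim in three
L=P[0]
print("cam from",-im["R"].T@im["t"])
for q in P: print(proj(t,q).round(1),proj(sc,q).round(1))
# predicted outlines for tilts given pivot horizontal position y=.335
for th in(.2,.25,.3):
    n=np.array([0,np.cos(th),np.sin(th)])
    L=np.array([.546,.335-.061*np.cos(th),0]);
    # height from ray
    z=P[0][2];L[2]=z
    print(th,L.round(4),proj(im,L).round(1),"crop",((proj(im,L)-[100,0])*[4.4,4]).round(), [((proj(im,L+k*n)-[100,0])*[4.4,4]).round().tolist() for k in(0,.036,.061,.11)])
E
```

```text
[0.546  0.2717 0.2453]
[0.546  0.2724 0.2462]
[0.546  0.311  0.2532]
[0.546  0.3791 0.2713]
tilt 0.19946752510983043 0.04008455716121972
tilt 0.23766114523945472 0.1105725928888445
cam from [0.36261614 0.10688954 0.49224439]
[204.5 266.4] [426.4 260. ]
[204.2 266.4] [426.7 259.8]
[188.7 266.6] [441.3 266.5]
[160.1 266.7] [469.6 277.1]
0.2 [0.546  0.2752 0.2453] [240.2 107.7] crop [617. 431.] [[617.0, 431.0], [458.0, 353.0], [347.0, 300.0], [129.0, 194.0]]
0.25 [0.546  0.2759 0.2453] [239.5 107.4] crop [614. 430.] [[614.0, 430.0], [454.0, 347.0], [342.0, 288.0], [118.0, 172.0]]
0.3 [0.546  0.2767 0.2453] [238.7 107.1] crop [610. 428.] [[610.0, 428.0], [450.0, 340.0], [337.0, 277.0], [107.0, 151.0]]
```

```bash
python3 - <<'E'
from h import *
im=load("w1")
g=cv2.cvtColor(im["color"],cv2.COLOR_BGR2HSV)
m=cv2.inRange(g,(5,0,150),(40,70,255));k=np.zeros_like(m);k[15:115,105:218]=m[15:115,105:218]
n,l,st,_=cv2.connectedComponentsWithStats(k);i=1+np.argmax(st[1:,4]);k=(l==i).astype(np.uint8)
print(st[i])
# perpendicular scan along axis
c=np.array([167.,66]);ax=np.array([203.4-130.7,87.5-45.5]);ax/=np.linalg.norm(ax);pe=np.array([ax[1],-ax[0]])
up=[];lo=[]
for s_ in np.arange(-28,28,1.):
    pts=[(v,c+s_*ax+v*pe) for v in np.arange(-40,40,.25)]
    vs=[v for v,p in pts if k[int(round(p[1])),int(round(p[0]))]]
    up.append((s_,max(vs)));lo.append((s_,min(vs)))
up=np.array(up);lo=np.array(lo);print(up[::6,1],lo[::6,1])
def plane(a):
    f=np.polyfit(a[:,0],a[:,1],1);p=[c+s_*ax+np.polyval(f,s_)*pe for s_ in(-30,30)]
    n=np.cross(ray(im,p[0])[1],ray(im,p[1])[1]);return n/np.linalg.norm(n)
lo2=lo[lo[:,0]<100]
for sel in(slice(0,56),slice(0,36),slice(14,56)):
    n1=plane(up[4:52]);n2=plane(lo[sel]);b=n1+n2;b/=np.linalg.norm(b)
    d=np.cross(b,[1,0,0]);th=np.arctan2(d[2],d[1]);print(th if abs(th)<1.5 else th-np.pi*np.sign(th))
    C=-im["R"].T@im["t"]
    y=.275;z=C[2]-(b[0]*(.546-C[0])+b[1]*(y-C[1]))/b[2];print("axis z at y=.275",z, "half angle",np.degrees(np.arccos(n1@n2))/2)
E
```

```text
[ 114   38   84   66 1754]
[-1.75 -3.   -1.75 -3.75 -1.75 -3.   -4.25 -3.25 -4.25 -4.25] [-23.5  -22.75 -22.5  -23.5  -22.5  -22.5  -21.25 -21.   -22.5  -23.5 ]
0.27184421445240936
axis z at y=.275 0.22078353126548095 half angle 1.5520921286340315
0.2641975045007521
axis z at y=.275 0.22151549443835 half angle 1.7108510722933181
0.27548134696325466
axis z at y=.275 0.22047812676731587 half angle 1.4842703888881819
```

```bash
python3 - <<'E'
from h import *
im=load("w1")
col=im["color"].astype(int)
c=np.array([167.,66]);ax=np.array([203.4-130.7,87.5-45.5]);ax/=np.linalg.norm(ax);pe=np.array([ax[1],-ax[0]])
# edges: upper edge = tube vs grey table: warmth/brightness
g=cv2.cvtColor(im["color"],cv2.COLOR_BGR2GRAY).astype(np.float32)
up=[];lo=[];V=np.arange(-40,40,.25)
for s_ in np.arange(-26,26,1.):
    P=np.array([c+s_*ax+v*pe for v in V]);pr=cv2.remap(g,P[:,0].astype(np.float32)[None],P[:,1].astype(np.float32)[None],cv2.INTER_LINEAR)[0]
    gr=np.gradient(cv2.GaussianBlur(pr[None],(9,1),2)[0])
    a=(V>12)&(V<36);b=(V<-12)&(V>-36)
    up.append((s_,V[a][gr[a].argmin()]));lo.append((s_,V[b][gr[b].argmax()]))
up=np.array(up);lo=np.array(lo);print(up[::4,1],lo[::4,1])
def plane(a):
    f=np.polyfit(a[:,0],a[:,1],1);r=a[:,1]-np.polyval(f,a[:,0]);a=a[abs(r)<1.2];f=np.polyfit(a[:,0],a[:,1],1)
    p=[c+s_*ax+np.polyval(f,s_)*pe for s_ in(-30,30)]
    n=np.cross(ray(im,p[0])[1],ray(im,p[1])[1]);return n/np.linalg.norm(n)
C=-im["R"].T@im["t"]
n1=plane(up);n2=plane(lo);b=n1+n2;b/=np.linalg.norm(b)
d=np.cross(b,[1,0,0]);th=np.arctan(d[2]/d[1]);y=.275
print(th,"z",C[2]-(b[0]*(.546-C[0])+b[1]*(y-C[1]))/b[2],"half",np.degrees(np.arccos(n1@n2))/2, "expect",np.degrees(np.arcsin(.024/np.linalg.norm(C-[.546,.335,.26]))))
E
```

```text
[26.5  26.75 26.75 27.   26.75 27.   27.   27.   27.25 27.5  27.5  27.75
 27.75] [-33.75 -33.   -32.5  -31.75 -31.   -30.5  -30.   -29.25 -28.5  -28.5
 -21.25 -23.   -25.5 ]
0.08257009634105776 z 0.25572232958158714 half 4.586405318984191 expect 3.6828833907642142
```

```bash
python3 - <<'E'
from h import *
im=load("w1");g=cv2.cvtColor(im["color"],cv2.COLOR_BGR2GRAY).astype(np.float32)
c=np.array([167.,66]);ax=np.array([72.7,42.]);ax/=np.linalg.norm(ax);pe=np.array([ax[1],-ax[0]])
up=[];V=np.arange(12,36,.25)
for s_ in np.arange(-26,26,1.):
    P=np.array([c+s_*ax+v*pe for v in V]);pr=cv2.remap(g,P[:,0].astype(np.float32)[None],P[:,1].astype(np.float32)[None],cv2.INTER_LINEAR)[0]
    gr=np.gradient(cv2.GaussianBlur(pr[None],(9,1),2)[0]);up.append((s_,V[gr.argmin()]))
up=np.array(up);f=np.polyfit(*up.T,1);print(np.std(up[:,1]-np.polyval(f,up[:,0])))
p=[c+s_*ax+np.polyval(f,s_)*pe for s_ in(-30,30)]
n=np.cross(ray(im,p[0])[1],ray(im,p[1])[1]);n/=np.linalg.norm(n);n*=np.sign(n[2])
C=-im["R"].T@im["t"]
for yaw in(-.02,0,.02):
    d=np.cross(n,[np.cos(yaw),np.sin(yaw),0]);print("tilt",np.arctan(d[2]/d[1]))
# axis: n.(X-C) = -0.024
for y in(.275,.379):print(y,C[2]+(-.024-n[0]*(.546-C[0])-n[1]*(y-C[1]))/n[2], n)
E
```

```text
0.11585034887684899
tilt 0.18284774504410947
tilt 0.2082035975242119
tilt 0.23329073305524062
0.275 0.2461477365583785 [ 0.79010502 -0.12670282  0.59973365]
0.379 0.2681193120186116 [ 0.79010502 -0.12670282  0.59973365]
```

```bash
python3 - <<'E'
from h import *
from rig import get_state
s=get_state();R=RM((0,0,-1),(np.cos(-.22),np.sin(-.22),0))
d,r=rel(s,(.566,-.24,.24),R);print(d,r)
for k in(.2,.4,.6,.8,1):print((d*k).round(1),(r*k).round(2))
E
```

```text
[ 6.16  7.71 39.9 ] [-2.288 -6.238 -4.595]
[1.2 1.5 8. ] [-0.46 -1.25 -0.92]
[ 2.5  3.1 16. ] [-0.92 -2.5  -1.84]
[ 3.7  4.6 23.9] [-1.37 -3.74 -2.76]
[ 4.9  6.2 31.9] [-1.83 -4.99 -3.68]
[ 6.2  7.7 39.9] [-2.29 -6.24 -4.6 ]
```

```bash
python3 -m jog '[120,0.8,1,5,-0.3,-0.8,-0.6, 120,1.6,2,10,-0.6,-1.6,-1.2, 120,2.3,2.9,15,-0.9,-2.4,-1.8, 120,3.1,3.9,20,-1.2,-3.2,-2.4, 120,3.9,4.9,25,-1.5,-4,-3, 120,4.7,5.9,30,-1.8,-4.8,-3.6, 120,5.5,6.9,35,-2.1,-5.6,-4.2, 120,6.2,7.7,39.9,-2.29,-6.24,-4.6, 120,6.2,7.7,39.9,-2.29,-6.24,-4.6, 120,6.2,7.7,39.9,-2.29,-6.24,-4.6, 120,6.2,7.7,39.9,-2.29,-6.24,-4.6]'
python3 - <<'E'
from h import *
s,im=shot("w2");print(s["clock"],s["position"],toolR(s).as_matrix().round(3),s["qpos"],s["width"])
E
```

```text
clock: 3.45
position: [0.565, -0.2391, 0.2405]
ee_rot: [0.442, -0.442, 0.552, -0.552]
contact_force: [-0.2, -0.3, 1.2]
width: 0.0453
3.45 [ 0.56498765 -0.23909629  0.24053481] [[-0.218  0.     0.976]
 [-0.976  0.001 -0.218]
 [-0.001 -1.     0.   ]] [-5.14074249e-01  3.29503540e-01  1.40344062e+00  6.34089112e-04
  1.40877744e+00 -2.94434707e-01] 0.04525303353006364
```

View pics/w2.png

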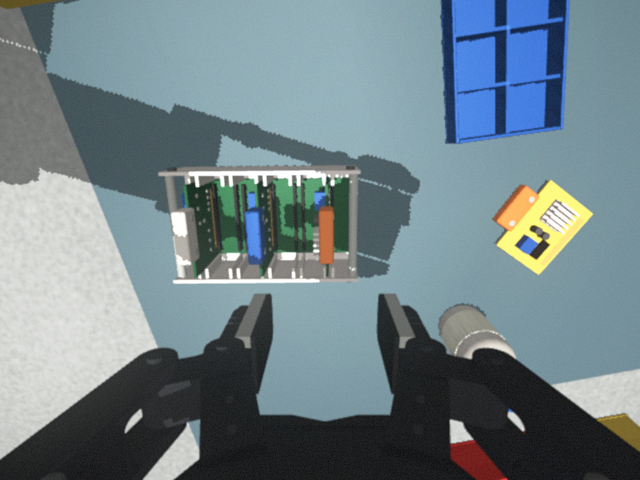

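```bash
python3 - <<'E'
from h import *
im=load("w2");h=cv2.cvtColor(im["color"],cv2.COLOR_BGR2HSV)
m=cv2.inRange(h,(3,130,90),(20,255,255));k=np.zeros_like(m);k[190:280,300:350]=m[190:280,300:350]
r=cv2.minAreaRect(cv2.findNonZero(k));print(r)
for p in cv2.boxPoints(r):print(p.round(1),onz(im,p,.098).round(4))
print(onz(im,r[0],.098), onz(im,r[0],.087))
cv2.imwrite("pics/c6.png",cv2.resize(im["color"][150:300,150:380],None,fx=3.4,fy=3.4,interpolation=cv2.INTER_CUBIC))
# rack top corners at z .065
for p in((162,173),(358,168),(357,280),(175,281)):print(onz(im,p,.065).round(4))
E
```

```text
((326.0, 235.0), (56.0, 14.0), 90.0)
[319. 207.] [ 0.5664 -0.2196  0.098 ]
[333. 207.] [ 0.5773 -0.222   0.098 ]
[333. 263.] [ 0.5673 -0.2685  0.098 ]
[319. 263.] [ 0.5559 -0.2659  0.098 ]
[ 0.56682273 -0.24347719  0.098     ] [ 0.56623992 -0.24638858  0.087     ]
[ 0.438  -0.1668  0.065 ]
[ 0.6051 -0.1995  0.065 ]
[ 0.5843 -0.3018  0.065 ]
[ 0.4154 -0.2652  0.065 ]
```

View pics/c6.png

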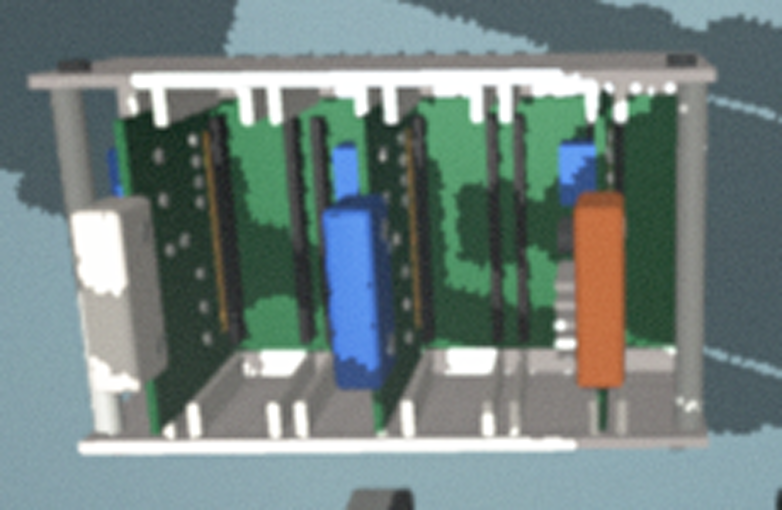

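```bash
python3 -m jog '[130,0.3,3,0.2,0,0,0, 130,0.52,7,0.27,0,0,0, 130,0.52,10,0.27,0,0,0, 130,0.52,12,0.27,0,0,0, 130,0.52,14,0.27,0,0,0, 130,0.52,15.5,0.27,0,0,0, 130,0.52,16.5,0.27,0,0,0, 130,0.52,17.05,0.27,0,0,0, 130,0.52,17.05,0.27,0,0,0]'
python3 - <<'E'
from h import *
s,im=shot("w3");print(s["clock"],s["position"],s["contact_force"],s["width"])
E
```

```text
clock: 4.62
position: [0.5675, -0.2446, 0.0697]
ee_rot: [-0.443, 0.443, -0.551, 0.551]
contact_force: [-0.5, 0.2, -0.5]
width: 0.0421
4.625 [ 0.56751732 -0.24460319  0.06970723] [-0.51187484  0.23197303 -0.49157903] 0.0421439379441734
```

View pics/w3.png

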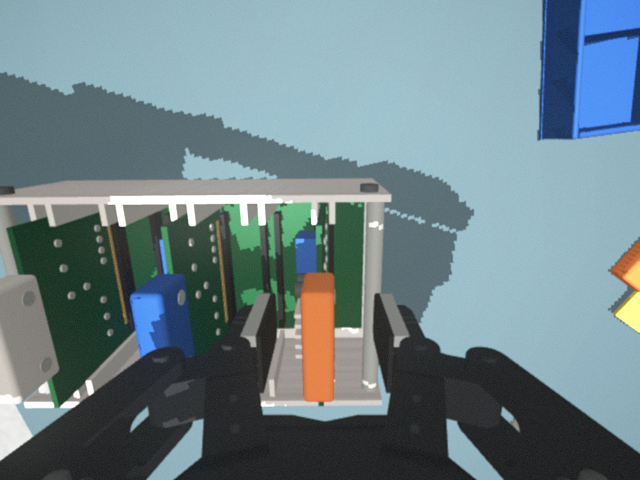

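```bash
python3 -m jog '[130,0,0,-0.15,0,0,0, 170,0,0,-0.15,0,0,0, 210,0,0,-0.15,0,0,0, 255,0,0,-0.15,0,0,0, 255,0,0,-0.15,0,0,0, 255,0,0,-0.15,0,0,0, 255,0,0,-0.15,0,0,0]' 70
python3 -m jog '[255,0,-1.0,0,0,0,0, 255,0,-2.5,0,0,0,0, 255,0,-4,0,0,0,0, 255,0,-6,0,0,0,0, 255,0,-8.5,0,0,0,0, 255,0,-11,0,0,0,0, 255,0,-14,0,0,0,0, 255,0,-17,0,0,0,0, 255,0,-18,0,0,0,0, 255,0,-18,0,0,0,0]'
python3 - <<'E'
from h import *
from rig import get_image
s,im=shot("w4");print(s["clock"],s["position"],s["contact_force"],s["width"],s["qpos"])
for n in("scene","top"):
    im=get_image(n);np.savez(n+"4.npz",**im);cv2.imwrite(f"pics/{n}4.png",im["color"])
E
```

```text
clock: 5.55
position: [0.5665, -0.2445, 0.0701]
ee_rot: [-0.443, 0.442, -0.551, 0.552]
contact_force: [1.2, -0.3, 3.4]
width: 0.0107
clock: 6.8
position: [0.5657, -0.2441, 0.2503]
ee_rot: [-0.443, 0.443, -0.551, 0.552]
contact_force: [0.5, -0.2, -1.2]
width: 0.0108
6.8 [ 0.5656778  -0.2441471   0.25029666] [ 0.50766415 -0.18517758 -1.20120683] 0.010814023537560448 [-5.20201769e-01  3.28755728e-01  1.38059441e+00 -2.15933624e-04
  1.43176840e+00 -3.01972571e-01]
```

View pics/w4.png

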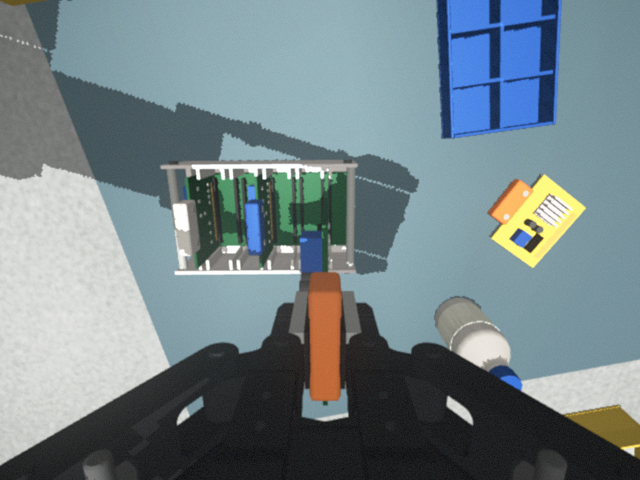

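View pics/scene4.png

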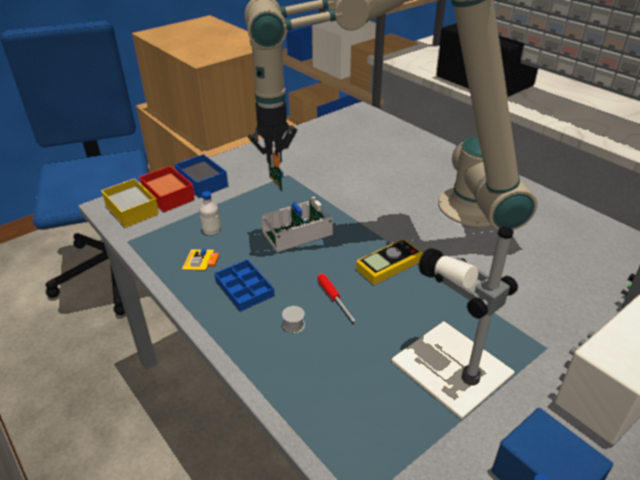

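```bash
python3 - <<'E'
from h import *
im=load("w4");M=im["tool_from_camera"];h=cv2.cvtColor(im["color"],cv2.COLOR_BGR2HSV)
m=cv2.inRange(h,(3,130,90),(20,255,255));k=np.zeros_like(m);k[265:410,290:360]=m[265:410,290:360]
ys,xs=np.nonzero(k);print(ys.min(),ys.max())
for uv in((325,ys.min()),(325,ys.min()+10),(325,ys.max()),(308,335),(341,335)):
    d=M[:3,:3]@np.linalg.inv(im["mtx"])@[*uv,1];c=M[:3,3];a=(-.028-c[1])/d[1];print(uv,(c+a*d).round(4))
cv2.imwrite("pics/c7.png",cv2.resize(im["color"][225:415,230:420],(760,600)))
E
```

```text
272 400
(325, np.int64(272)) [-0.0292 -0.028   0.0014]
(325, np.int64(282)) [-0.0256 -0.028   0.0014]
(325, np.int64(400)) [ 0.0227 -0.028   0.0015]
(308, 335) [-0.0052 -0.028  -0.0046]
(341, 335) [-0.0052 -0.028   0.0072]
```

View pics/c7.png

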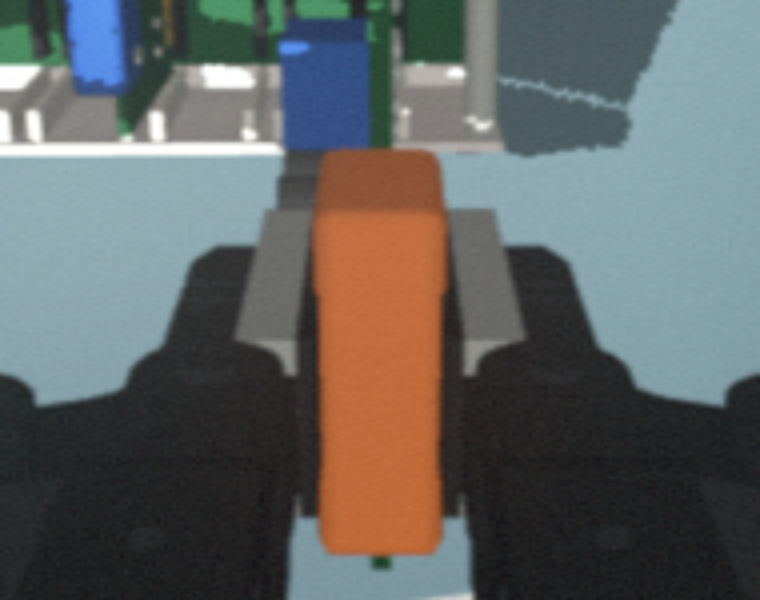

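```bash
cat > tgt.py <<'E'
from h import *
from rig import get_state
th=.23
n=np.array([0,np.cos(th),np.sin(th)]);zc=np.array([0,-np.sin(th),np.cos(th)])
lens=np.array([.546,.273,.2455]);focus=lens-.12*n
TCP=focus+.026*zc
Rc=RM(-zc,-n);Rs=RM(-zc,n)
E
python3 - <<'E'
from tgt import *
s=get_state();print(focus,TCP);d,r=rel(s,TCP,Rc);print(d,r,np.linalg.norm(r))
E
```

```text
[0.546      0.15616003 0.2181427 ] [0.546      0.15023262 0.24345802]
[-38.05   0.54 -10.4 ] [-1.365  9.64   1.123] 9.800711912917347
```

```bash
python3 -m jog '[255,-1.5,0,-0.4,-0.1,0.4,0, 255,-4.5,0.1,-1.2,-0.2,1.2,0.1, 255,-8.5,0.1,-2.3,-0.3,2.2,0.2, 255,-12.5,0.2,-3.4,-0.4,3.2,0.4, 255,-16.5,0.2,-4.5,-0.6,4.2,0.5, 255,-20.5,0.3,-5.6,-0.7,5.2,0.6, 255,-24.5,0.3,-6.7,-0.9,6.2,0.7, 255,-28.5,0.4,-7.8,-1.0,7.2,0.8, 255,-32,0.5,-8.7,-1.1,8.1,0.9, 255,-35,0.5,-9.6,-1.2,8.9,1.0, 255,-37,0.5,-10.1,-1.3,9.4,1.1, 255,-38.05,0.54,-10.4,-1.365,9.64,1.123]'
python3 -m jog '[255,0,0,0,0,0,0, 255,0,0,0,0,0,0]'
python3 - <<'E'
from tgt import *
from rig import get_image
s,im=shot("w5");print(s["clock"],s["position"],s["contact_force"],s["width"],s["qpos"]);print(rel(s,TCP,Rc))
for n in("scene","top"):
    im=get_image(n);np.savez(n+"5.npz",**im);cv2.imwrite(f"pics/{n}5.png",im["color"])
a=cv2.imread("pics/scene5.png");cv2.imwrite("pics/c8.png",cv2.resize(a[180:390,330:530],(760,600),interpolation=cv2.INTER_CUBIC))
E
```

```text
clock: 8.45
position: [0.5457, 0.1507, 0.2429]
ee_rot: [-0.0, -0.0, 0.783, -0.622]
contact_force: [-0.1, -0.3, -1.9]
width: 0.011
clock: 8.7
position: [0.5466, 0.1492, 0.2435]
ee_rot: [0.001, 0.0, 0.783, -0.622]
contact_force: [0.6, -1.2, -2.0]
width: 0.0107
8.7 [0.54662414 0.14922127 0.24353739] [ 0.63818273 -1.2328549  -1.96418115] 0.010688221084491425 [-0.00447304  0.23691811  1.55246186  0.23303042  1.35746631  1.51558742]
(array([ 0.06,  0.03, -0.1 ]), array([-0.017,  0.005, -0.011]))
```

View pics/w5.png

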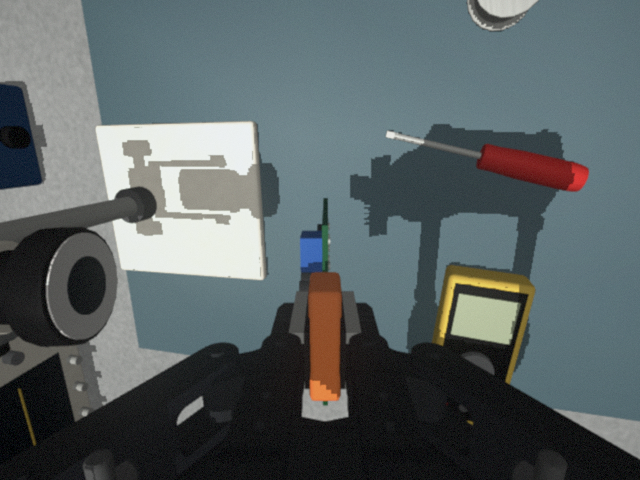

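View pics/c8.png

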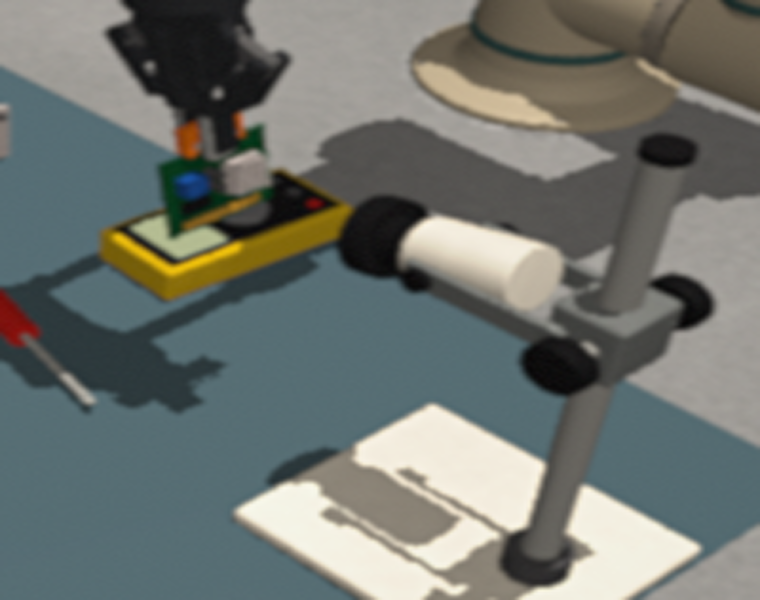

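View pics/top5.png

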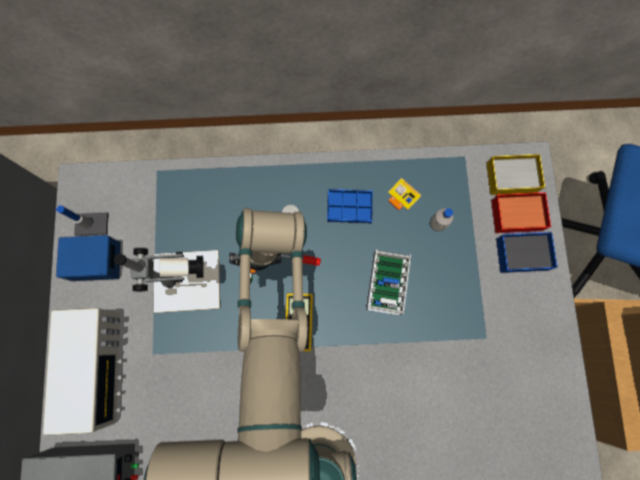

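```bash
python3 - <<'E'
from tgt import *
im=load("w5");w1=load("w1");sc=load("scene5")
print("lens proj",proj(im,lens))
cv2.imwrite("pics/c9.png",cv2.resize(im["color"][215:355,0:130],(557,600),interpolation=cv2.INTER_CUBIC))
s=get_state();M=toolR(s).as_matrix();T=s["position"]
big=cv2.resize(sc["color"][180:390,330:530],(760,600),interpolation=cv2.INTER_CUBIC)
c=T+.026*M[:,1];print("center",c,focus)
for a in(-.042,.042):
  for b in(-.033,.033):
    p=proj(sc,c+a*M[:,0]+b*M[:,1]);q=((p-[330,180])*[3.8,600/210]);cv2.circle(big,tuple(int(v) for v in q),3,(255,0,255),-1)
cv2.imwrite("pics/c10.png",big)
for uv in((83,288),(80,285),(86,290)):print(uv,tri([(im,uv),(w1,(243.6,109))]))
E
```

```text
lens proj [ 84.55032246 290.48180178]
center [0.54698654 0.15504829 0.21869238] [0.546      0.15616003 0.2181427 ]
(83, 288) (array([0.54702244, 0.27305469, 0.2448352 ]), [array([2.2, 0.1]), array([-0.6, -0.9])])
(80, 285) (array([0.54815726, 0.2743911 , 0.24405701]), [array([3.9, 0.2]), array([-1.1, -1.7])])
(86, 290) (array([0.54622549, 0.27202139, 0.24520469]), [array([0.6, 0. ]), array([-0.2, -0.2])])
```

View pics/c9.png

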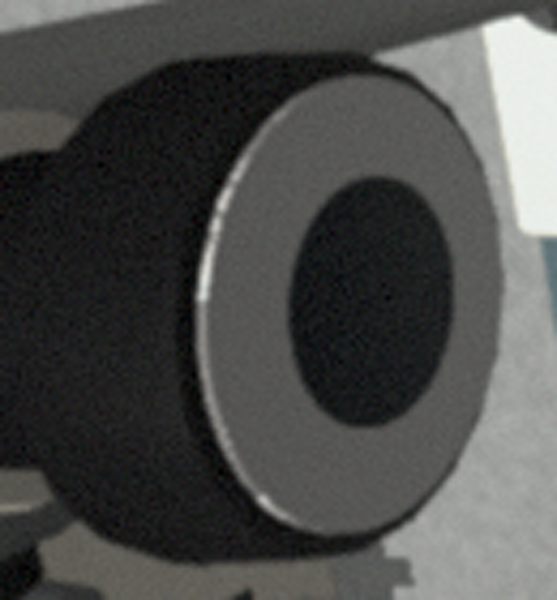

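View pics/c10.png

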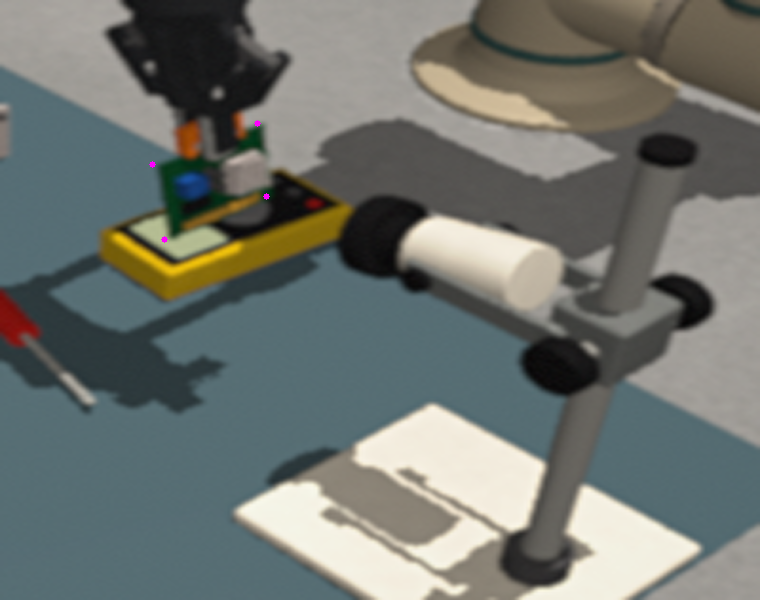

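```bash
python3 - <<'E'
from tgt import *
im=load("w5");sc=load("scene5");tp=load("top5")
s=get_state();M=toolR(s).as_matrix();T=s["position"];c=T+.026*M[:,1]
f=8
def ov(im,box,pts,name):
    x0,y0,x1,y1=box;b=cv2.resize(im["color"][y0:y1,x0:x1],None,fx=f,fy=f,interpolation=cv2.INTER_CUBIC)
    for P in pts:
        q=(proj(im,P)-[x0,y0]+.5)*f;cv2.circle(b,tuple(int(v) for v in q),2,(255,0,255),-1)
    cv2.imwrite(name,b)
L=np.array([.547,.273,.245]);a=np.linspace(0,6.28,40)
pts=[L+.03*(np.cos(t)*np.array([1,0,0])+np.sin(t)*zc) for t in a]
pts+=[L+.11*n+.024*(np.cos(t)*np.array([1,0,0])+np.sin(t)*zc) for t in a]
pts+=[c+x*M[:,0]+y*M[:,1] for x in(-.042,.042) for y in(-.033,.033)]
pts+=[c-.054*M[:,1]+x*M[:,0]+y*M[:,2] for x in(-.023,.023) for y in(-.006,.006)]
ov(sc,(365,205,460,280),pts,"pics/o1.png")
ov(tp,(150,240,260,300),pts,"pics/o2.png")
f=4;ov(im,(0,200,200,350),pts,"pics/o3.png")
E
```

```text
(no output)
```

View pics/o1.png

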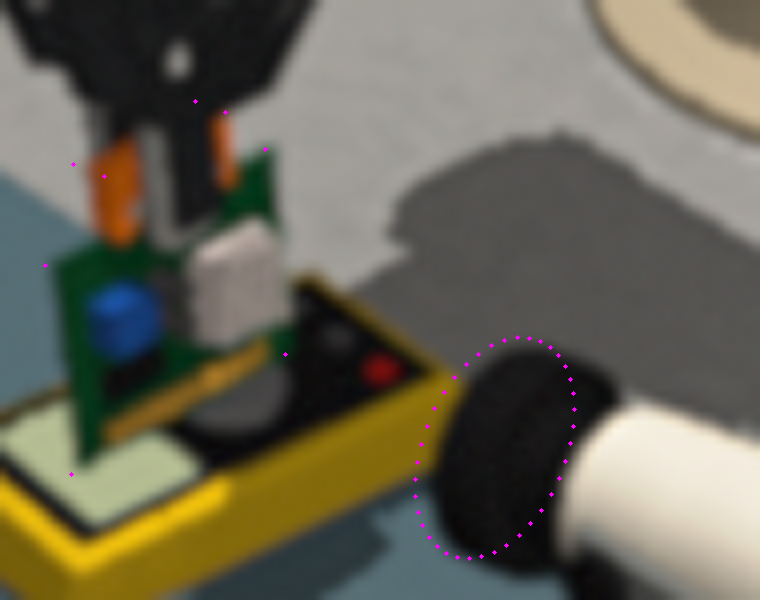

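View pics/o3.png

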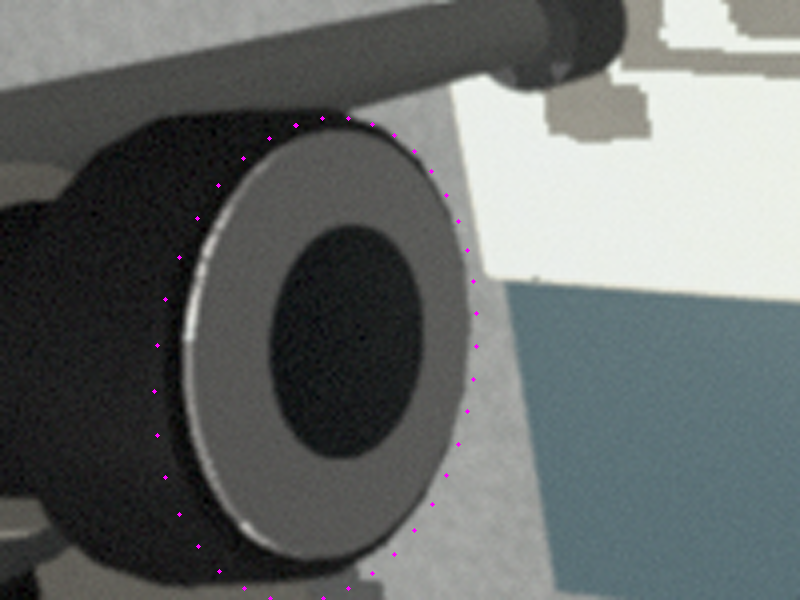

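```bash
python3 -m jog '[255,0,0,0.1,0,0,0, 255,0,0,0,0,0,0, 255,0,0,0,0,0,0, 255,0,0,0,0,0,0, 255,0,0,0,0,0,0, 255,0,0,0,0,0,0, 255,0,0,0,0,0,0, 255,0,0,0,0,0,0, 255,0,0,0,0,0,0, 255,0,0,0,0,0,0, 255,0,0,0,0,0,0, 255,0,0,0,0,0,0]'
python3 -m jog '[255,0,0,0,0,0,0, 255,0,0,0,0,0,0, 255,0,0,0,0,0,0, 255,0,0,0,0,0,0, 255,0,0,0,0,0,0, 255,0,0,0,0,0,0, 255,0,0,0,0,0,0, 255,0,0,0,0,0,0, 255,0,0,0,0,0,0, 255,0,0,0,0,0,0, 255,0,0,0,0,0,0, 255,0,0,0,0,0,0]'
python3 - <<'E'
from tgt import *
s=get_state();M=toolR(s).as_matrix();print(s["qd"].round(4),s["position"]+.026*M[:,1]-focus, rel(s,TCP,Rs))
# halfway orientation: rotation about tool y sign
print(M.T@Rs)
E
```

```text
clock: 10.35
position: [0.5468, 0.1497, 0.2443]
ee_rot: [0.001, 0.001, 0.783, -0.622]
contact_force: [-0.1, 0.4, -1.5]
width: 0.0108
clock: 11.85
position: [0.5468, 0.1497, 0.2443]
ee_rot: [0.001, 0.001, 0.783, -0.622]
contact_force: [1.0, -1.2, -0.9]
width: 0.011
[ 0.0006 -0.      0.0001  0.0005  0.0003 -0.0015] [ 0.00091142 -0.00055004  0.00082303] (array([ 0.08,  0.09, -0.03]), array([-3.1000e-02, -2.2495e+01,  1.8000e-02]))
[[-9.99995942e-01  2.77243443e-03 -6.55726704e-04]
 [ 2.77346869e-03  9.99994903e-01 -1.58165882e-03]
 [ 6.51338317e-04 -1.58347104e-03 -9.99998534e-01]]
```

```bash
python3 -m jog '[255,0,0,0,0,-0.5,0, 255,0,0,0,0,-1.5,0, 255,0,0,0,0,-2.6,0, 255,0,0,0,0,-3.7,0, 255,0,0,0,0,-4.8,0, 255,0,0,0,0,-5.9,0, 255,0,0,0,0,-7,0, 255,0,0,0,0,-8.1,0, 255,0,0,0,0,-9.2,0, 255,0,0,0,0,-10.3,0, 255,0,0,0,0,-11.4,0, 255,0,0,0,0,-12.5,0]'
python3 -m jog '[255,0,0,0,0,-1.1,0, 255,0,0,0,0,-2.2,0, 255,0,0,0,0,-3.3,0, 255,0,0,0,0,-4.4,0, 255,0,0,0,0,-5.5,0, 255,0,0,0,0,-6.6,0, 255,0,0,0,0,-7.7,0, 255,0,0,0,0,-8.6,0, 255,0,0,0,0,-9.4,0, 255,0,0,0,0,-10,0, 255,0,0,0,0,-10,0, 255,0,0,0,0,-10,0]'
python3 - <<'E'
from tgt import *
from rig import get_image
s,im=shot("w6");print(s["clock"],s["position"],s["contact_force"],s["width"],s["qpos"]);print(rel(s,TCP,Rs))
a=get_image("scene")["color"];cv2.imwrite("pics/scene6.png",cv2.resize(a[150:390,230:530],(750,600),interpolation=cv2.INTER_CUBIC))
E
```

```text
clock: 13.35
position: [0.5468, 0.1497, 0.2443]
ee_rot: [0.602, -0.477, 0.501, -0.399]
contact_force: [0.5, -0.2, -1.5]
width: 0.011
clock: 14.85
position: [0.5468, 0.1497, 0.2443]
ee_rot: [0.783, -0.622, -0.001, -0.001]
contact_force: [-0.5, 0.0, -1.7]
width: 0.0109
14.85 [0.54683057 0.14973218 0.24426828] [-0.53082644  0.01918018 -1.68222095] 0.01085281208412464 [-0.00404185  0.23622     1.55174528  0.23382323  1.35755301 -1.62417068]
(array([-0.08,  0.09,  0.03]), array([ 0.011, -0.004,  0.019]))
```

View pics/w6.png

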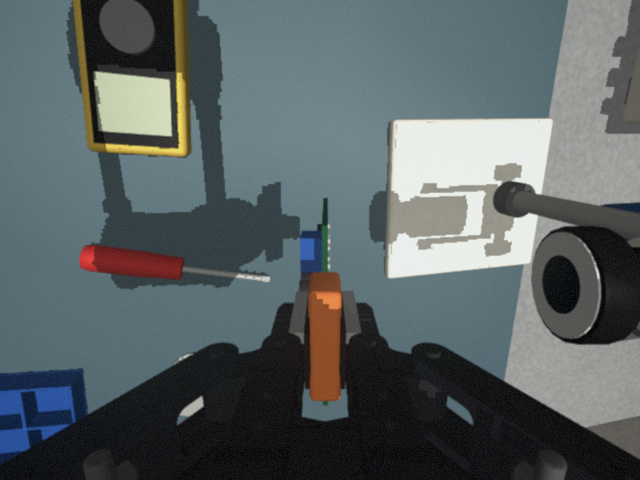

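View pics/scene6.png

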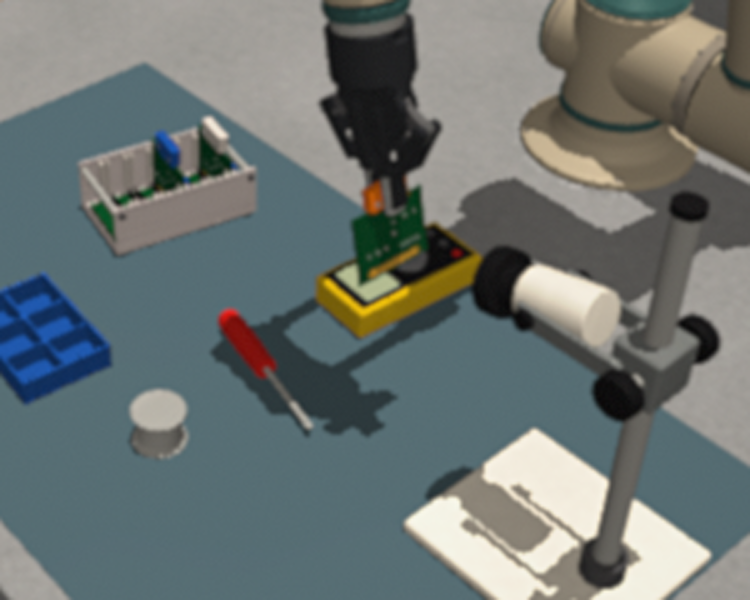

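```bash
python3 - <<'E'
from tgt import *
w1,w5,w6=load("w1"),load("w5"),load("w6")
def glass(im,box):
    x0,y0,x1,y1=box;h=cv2.cvtColor(im["color"],cv2.COLOR_BGR2HSV)[y0:y1,x0:x1]
    m=cv2.inRange(h,(0,0,60),(180,60,140));m=cv2.morphologyEx(m,cv2.MORPH_OPEN,np.ones((3,3)))
    cs,hi=cv2.findContours(m,cv2.RETR_CCOMP,cv2.CHAIN_APPROX_NONE)
    b=max((c for c,k in zip(cs,hi[0]) if k[3]>=0),key=cv2.contourArea);e=cv2.fitEllipse(b);print(e);return np.array(e[0])+[x0,y0]
a=glass(w5,(35,220,125,350));b=glass(w6,(528,215,610,350));print(a,b)
X,e=tri([(w5,a),(w6,b)]);print(X,e)
print(tri([(w5,a),(w6,b),(w1,(243.6,109))]))
s=get_state();M=toolR(s).as_matrix();c=s["position"]+.026*M[:,1]
for th_ in(.2,.23,.27):
    f=X-.12*np.array([0,np.cos(th_),np.sin(th_)]);print(th_,f,(c-f)*1000)
E
```

```text
((51.083370208740234, 65.0928726196289), (39.61803436279297, 59.96097183227539), 5.037379741668701)
((32.792545318603516, 69.26714324951172), (38.57249450683594, 60.072479248046875), 172.2841339111328)
[ 86.08337021 285.09287262] [560.79254532 284.26714325]
[0.54774127 0.27439676 0.24297854] [array([-0.3,  0. ]), array([-0.3, -0.1])]
(array([0.54774233, 0.27372887, 0.2432169 ]), [array([0.4, 0.3]), array([-1. ,  0.2]), array([-0.5, -0.4])])
0.2 [0.54774127 0.15678877 0.21913822] [-0.85222861 -1.15001222 -0.20289054]
0.23 [0.54774127 0.1575568  0.21562124] [-0.85222861 -1.91803416  3.31409259]
0.27 [0.54774127 0.15874426 0.21097077] [-0.85222861 -3.105494    7.96456217]
```

```bash
python3 - <<'E'
from tgt import *
X=np.array([.5477,.274,.243])
for nm,el in(("w5",(39.62,59.96,5.04)),("w6",(38.57,60.07,172.28))):
    im=load(nm)
    for t in(.1,.15,.2,.25,.3,.35):
        nn=np.array([0,np.cos(t),np.sin(t)]);z=np.array([0,-np.sin(t),np.cos(t)])
        p=np.array([proj(im,X+.015*(np.cos(a)*np.array([1,0,0])+np.sin(a)*z)) for a in np.linspace(0,6.28,60)],np.float32)
        e=cv2.fitEllipse(p);print(nm,t,"ratio",round(e[1][0]/e[1][1],3),"ang",round(e[2],1),"| seen",round(el[0]/el[1],3),el[2])
E
```

```text
w5 0.1 ratio 0.742 ang 15.8 | seen 0.661 5.04
w5 0.15 ratio 0.708 ang 12.1 | seen 0.661 5.04
w5 0.2 ratio 0.67 ang 9.1 | seen 0.661 5.04
w5 0.25 ratio 0.628 ang 6.4 | seen 0.661 5.04
w5 0.3 ratio 0.584 ang 4.1 | seen 0.661 5.04
w5 0.35 ratio 0.537 ang 2.1 | seen 0.661 5.04
w6 0.1 ratio 0.739 ang 165.0 | seen 0.642 172.28
w6 0.15 ratio 0.704 ang 168.6 | seen 0.642 172.28
w6 0.2 ratio 0.666 ang 171.6 | seen 0.642 172.28
w6 0.25 ratio 0.624 ang 174.2 | seen 0.642 172.28
w6 0.3 ratio 0.58 ang 176.4 | seen 0.642 172.28
w6 0.35 ratio 0.533 ang 178.4 | seen 0.642 172.28
```

```bash
python3 -m jog '[255,0,0.15,0.1,0,0,0, 255,0,0.25,0.1,0,0,0, 255,0,0.25,0.1,0,0,0, 255,0,0.25,0.1,0,0,0, 255,0,0.25,0.1,0,0,0, 255,0,0.25,0.1,0,0,0, 255,0,0.25,0.1,0,0,0, 255,0,0.25,0.1,0,0,0, 255,0,0.25,0.1,0,0,0, 255,0,0.25,0.1,0,0,0, 255,0,0.25,0.1,0,0,0, 255,0,0.25,0.1,0,0,0]'
python3 -m jog '[255,0,0,0,0,0,0, 255,0,0,0,0,0,0, 255,0,0,0,0,0,0, 255,0,0,0,0,0,0, 255,0,0,0,0,0,0]'
python3 - <<'E'
from tgt import *
from rig import sign_off
s=get_state();M=toolR(s).as_matrix();c=s["position"]+.026*M[:,1]
print(c-(np.array([.5477,.274,.243])-.12*np.array([0,np.cos(.225),np.sin(.225)])),abs(s["qd"]).max(),s["width"],s["clock"])
print(sign_off())
E
```

```text
clock: 16.45
position: [0.5469, 0.1513, 0.2421]
ee_rot: [0.783, -0.622, -0.001, -0.001]
contact_force: [0.4, -0.6, -2.4]
width: 0.0107
clock: 17.08
position: [0.5468, 0.1513, 0.2421]
ee_rot: [0.783, -0.622, -0.001, -0.001]
contact_force: [-0.4, -0.1, -0.4]
width: 0.0109
[-0.00078147  0.00012885  0.00050725] 0.002558305636615819 0.010872758205317296 17.075
the job is handed in; nothing more can be done
None
```

I lifted the orange-gripped card out of the cage and held its component side to the lens for about 3 s. I then turned it half round about its upright axis and handed in with the solder side at the focus, still gripped in the air. The whole job took 17.1 s of the 51 s allowed.

**Last checks:**
- **Position:** the board middle, worked out from the tool pose, was within 1 mm of the measured focus at hand-in. During the component-side hold it was about 3–4 mm off.
- **Stillness and grip:** joint speeds were below 0.003 rad/s. The fingers stood at 10.9 mm, against the stated 12 mm grip thickness.
- **Surroundings:** the wrist force stayed at 4 N or less in every reading. In the last scene picture the blue and white cards, the bench items in view and the camera stood where they were. The bottle, whose place that picture does not cover, was not re-checked after the turn.

**Disagreements:**
- **Camera tilt:** my readings of how far the camera looks down ranged from 0.20 to 0.27 rad. I leaned the card at 0.23; the final ring-ellipse check gave about 0.22.
- **Scene camera:** its overlay sat 1.5–2.5 pixels off for both the card and the lens rim. I relied on the wrist camera's triangulation instead.

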